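# Start the crossed lid and screw it down

### The arm

A 7-joint arm with a two-finger parallel gripper is mounted at the origin on the work surface. World frame = base frame: x ahead of the robot, y to its left, z up, the work surface at z = 0. Lengths are in m, angles in rad, forces in N, time in s.
With the tool pointing down it reaches from about 0.4 to 0.85 m from the base axis. Payload 6.9 kg.
Tool frame: the origin (TCP) lies between the finger pads; the fingertips stand manip.finger_overhang ahead of it and the grasp point (between the pads) lies 5 mm behind it (manip.finger_overhang is the distance from the TCP to the fingertips, in m); z points along the fingers, x is the direction in which the jaws open and shut, and the axes are right-handed (so a half turn about z gives the same grasp; the last joint's range is limited). The gripper opens to 85 mm and grips with 20 to 120 N. Pads are 22 mm wide; open, the fingers measure 114 mm over their backs; the gripper's body (76 mm by 85 mm) begins 54 mm behind the grasp point. The pads swing forward as they close: fully open they stand 13 mm farther back than shut.
Start: joints at [-1.244, 0.507, -0.238, 1.5, 0.126, 1.149, -0.155], TCP at [0.138, 0.61, 0.245] pointing down, gripper open.
Joint ranges: [-3.08, 3.08], [-0.24, 2.05], [-1.43, 1.35], [0, 2.5], [-1.52, 4.66], [0.17, 1.96], [-2.89, 2.89]. Speed limits (rad/s): [2.39, 2.39, 3.14, 3.14, 3.14, 3.14, 3.14].

### API

Orientations are given as a unit quaternion [x, y, z, w].
In Python, from rig import manip, vision, ticket, finder gives the robot as it stands.
- The arm moves only by the tool drive_tool, never from a script. Its argument "deltas" is a list of rows, each a list of 7 numbers: the closure, from -1 (fully open) to 1 (shut), then the shift along the tool's x, y, z in m, then the turn, a rotation vector about the tool's x, y, z in rad. In form: [[claw, dx, dy, dz, wx, wy, wz], ...]. A call has 1 to 5 rows; each row shifts and turns the pose as measured when the row begins, along the tool's axes as they then stand; what a row does not reach is not made up. A row lasts 1/8 s, in which the tool goes at most 62.5 mm and 10.7 degrees, less where a joint would pass 70% of its speed; a pose out of reach is approached as far as the arm can. A call is refused whole if a number of a shift passes 0.0625 or a number of a turn 0.188, either way. A call with a gripper value outside its range is refused whole. The fingers move at their own pace and stop on an object; "grip_force" is the grip in N (left out, the last holds). Time passes only in rows, so rows that do not move let the fingers close. It gives the time, the measured TCP pose, the force and the opening at its end, in the units of the state.
- manip.state(): the state, without advancing time (a new reading comes with each control period).
- vision.get_image(name): name is "scene" or "top" or "wrist"; returns a dict with "frame" (384x512x3 uint8, blue, green, red), "camera_matrix" (3x3 intrinsics, pixels), "extrinsics" (4x4, takes a point from world to camera coordinates); the wrist camera has in their place "mount" (4x4, takes a point from camera to tool coordinates, whose origin is the TCP and whose axes are the tool frame's). Camera axes: x right, y up, looking along -z (the intrinsics and any distortion apply to the point x, -y, -z); pixel columns grow to the right and rows downward; lengths in m; the calibration is good to about 2 mm. A picture is of the moment at which its call begins: read the wrist's pose just before it. There is no depth.
- ticket.hand_in(): hands the job in, once; it reports no verdict.
Trained networks look in the newest picture that a camera, given by its name, has taken for a name from the list of things; names that differ only in an ending like _2 or _b are one class to them, and where a whole thing is asked for, a point or a joint stands for the part that bears it (a point fixed in the world has none). Each returns a list of dicts, best first, with "conf" (0 to 1); they miss things now and then, are a little off and sometimes report something else, mostly with a low value. They report only what shows in the picture. A call takes as long as a camera call. They do not tell look-alikes from the thing itself.
- finder.silhouettes(camera, target): "region" (384x512 bool, what is visible of it).
- finder.pinpoint(camera, target): "position" ([x, y, z] in m, in world coordinates, good to about 4 mm: a listed point, or the origin of a listed thing).
The state is a dict: "clock": time; "qpos": joint angles; "qvel": joint speeds; "effort": joint torques, N m; "tcp_pos": TCP position; "ee_rot": TCP orientation; "wrist_force": force on the tool from outside, world axes, zero at the start; "torque": the same for the moment, N m; "grip_width": finger opening in m.
Only numpy, scipy, OpenCV 4.12 (cv2) and the standard library are available. Lean on these libraries where they do the work, as an engineer would, in place of code of your own. Each camera call takes 0.05 s, during which the arm holds its last target.

### The job

The lid of the square glass canister has been put on crossed and sits high on its thread. Without taking it off, turn it backwards (anticlockwise from above) until it drops into the thread, then screw it clockwise fully home and let go. The round jar with the same kind of lid is already shut: leave it where it stands.

Things in the scene. Friction and masses are not known exactly. Their poses are not given: they have to be found in the camera images.
- canister: Square clear glass canister, 104 x 104 mm, held fast in a socketed pale grey silicone mat (200 mm in x, 150 in y); cannot move. Origin: centre of the mat's underside, on the shelf; z up, x and y square to the glass sides. Shoulder 108 mm up. A is the lid's angle: its x axis anticlockwise (from above) from the canister's x axis. Lid height = lid origin above this origin.
- lid: Loose round steel lid, 90 mm across, 30 mm deep, about 160 g. On top an upright wooden bar to turn it by: 62 mm along its x, 14 mm thick along its y, 30 mm tall (from 30 to 60 mm above the origin). Origin: centre of the lower edge; z up. Starts level on top of the thread, height 127.5 mm, A 8 to 26 deg. Turns easily (under 0.1 N m). Pinched hard it cannot drop: keep fingers slack or push down.
- mouth (a point): Centre of the neck's rim, 140 mm above the canister's origin. Coarse thread, 2 mm radial play. Crossed, clockwise only jams, at A -3 deg. Turned back, the lid stays level, then past A = 51 drops 10 mm by its weight (height 117.5 mm); best A 65, hard stop at 79 deg. Then clockwise draws it down 3.5 mm: home is height 114 mm, bar square to the canister's sides, hard stop at A about -3 deg.
- jar: Bystander: round clear glass jar, 106 mm across, 164 mm tall, about 0.9 kg, standing loose on the shelf, with the same kind of steel lid and wooden bar, already shut. Origin: centre of its underside. To be left alone.
Not all that is in view belongs to the job. What is shaped like the lid but yellow is not meant. What is shaped like the canister but blue is not meant.

How it is judged:
By the outcome, as a careful person would: the job done as asked, in the order asked, and still so for the second after the job is handed in, with the robot touching nothing.
It also fails if it takes over 35 s, if anything falls off the work surface, if the arm or the gripper's body presses on something with over 40 N, if the wrist force passes 120 N, or if a joint passes its speed limit or range.

## Working session

There is one attempt and no reset: what is moved stays moved. The work goes in short steps, Python scripts to look and compute and a tool call to move; the robot and the scene stay as the last step left them, time stands still between calls to the robot, and variables do not carry over. Pictures are saved under pics/ and viewed, and the job is handed in when it is done.

Besides the shell and the picture viewer there is one more tool, called after "Call:" as name([rows], argument=value, ...), one row to a line, values as JSON. drive_tool: Moves the arm, as the interface text tells. Its arguments: {"type":"object","properties":{"deltas":{"type":"array"},"grip_force":{"type":"number"}},"required":["deltas"]}

```bash
mkdir -p pics; ls
python3 - <<'E'
from rig import manip, vision, ticket, finder
import cv2
s=manip.state(); print({k:s[k] for k in('clock','tcp_pos','ee_rot','grip_width','wrist_force')}, manip.finger_overhang)
for c in('scene','top'):
    d=vision.get_image(c); cv2.imwrite(f'pics/{c}0.png',d['frame'])
    for t in('lid','canister','mouth','jar'):
        print(c,t,[(round(x['conf'],2),[round(float(v),4) for v in x['position']]) for x in finder.pinpoint(c,t)])
E
```

```text
pics
{'clock': 0.0, 'tcp_pos': array([0.13748148, 0.60919258, 0.24442577]), 'ee_rot': array([ 7.81017816e-01,  6.24508089e-01, -6.84378352e-04,  5.91066814e-04]), 'grip_width': 0.08553829993644427, 'wrist_force': array([ 0.3826119 ,  0.42287383, -0.88821047])} 0.014
scene lid [(0.83, [0.3546, -0.1649, 0.0011]), (0.68, [0.5533, -0.1704, 0.1233])]
scene canister [(0.88, [0.602, -0.5439, 0.0004]), (0.6, [0.5557, -0.1712, 0.0008])]
scene mouth [(0.95, [0.5972, -0.5435, 0.1405]), (0.79, [0.5565, -0.1706, 0.137])]
scene jar [(0.97, [0.5153, 0.2304, -0.0014]), (0.59, [0.5528, -0.1702, -0.0018])]
top lid [(0.87, [0.354, -0.1657, 0.0022]), (0.82, [0.5597, -0.1667, 0.129])]
top canister [(0.84, [0.6017, -0.543, -0.0022]), (0.64, [0.5537, -0.1679, 0.0003]), (0.41, [0.5163, 0.2282, -0.0019])]
top mouth [(0.98, [0.5525, -0.1708, 0.1408]), (0.62, [0.5999, -0.5442, 0.1413])]
top jar [(0.56, [0.5179, 0.2289, -0.0038])]
```

View pics/scene0.png

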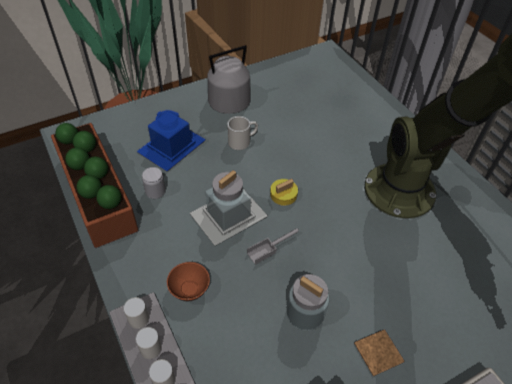

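View pics/top0.png

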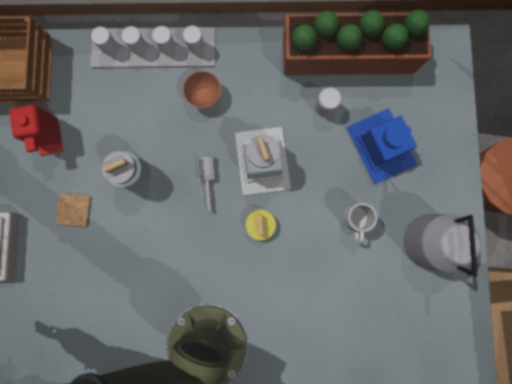

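Run:
```python
import cv2
a=cv2.imread('pics/top0.png')[115:205,220:310]; b=cv2.imread('pics/scene0.png')[160:250,180:280]
cv2.imwrite('pics/za.png',cv2.resize(a,(580,580),interpolation=cv2.INTER_CUBIC))
from rig import vision,finder
import numpy as np
d=vision.get_image('top');K=np.array(d['camera_matrix']);E=np.array(d['extrinsics']);print(K.round(1).tolist(),E.round(4).tolist(), [k for k in d])
for x in finder.silhouettes('top','canister')[:3]+finder.silhouettes('top','lid')[:3]:
    ys,xs=np.nonzero(x['region']);print(x['conf'],xs.min(),xs.max(),ys.min(),ys.max(),cv2.minAreaRect(np.c_[xs,ys].astype(np.float32)))
```

```text
[[364.7, 0.0, 256.2], [0.0, 364.7, 186.2], [0.0, 0.0, 1.0]] [[-0.008, -1.0, -0.0053, -0.1478], [0.994, -0.0085, 0.1086, -0.472], [-0.1086, -0.0044, 0.9941, -1.0821], [0.0, 0.0, 0.0, 1.0]] ['frame', 'camera_matrix', 'extrinsics']
0.85 348 415 110 183 ((385.95025634765625, 143.33053588867188), (63.620933532714844, 56.71003341674805), 64.17900848388672)
0.82 235 290 126 195 ((262.40777587890625, 160.9989776611328), (64.80979919433594, 49.59880447387695), 82.50414276123047)
0.95 248 280 135 169 ((264.0, 152.0), (34.0, 32.0), 90.0)
0.61 246 275 209 239 ((260.5, 224.0), (30.0, 29.0), 90.0)
```

View pics/za.png

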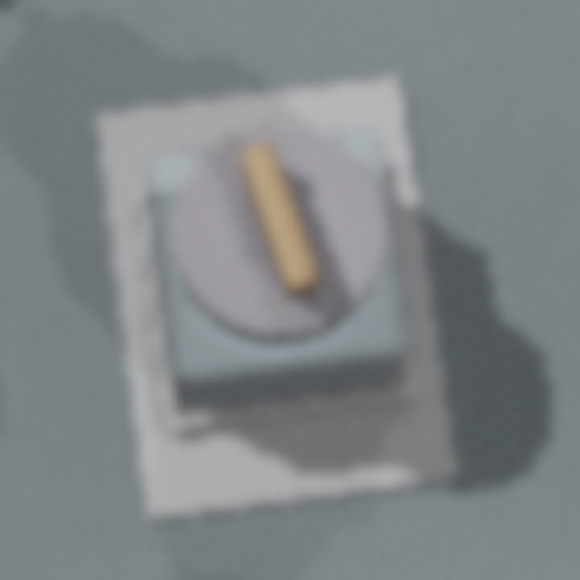

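```bash
cat > h.py <<'E'
import numpy as np
from scipy.spatial.transform import Rotation as R
def ray(u,v,d,z,T=None):
    K=np.array(d['camera_matrix']);
    p=np.array([(u-K[0,2])/K[0,0],-(v-K[1,2])/K[1,1],-1.])
    if T is None: E=np.array(d['extrinsics']); T=np.linalg.inv(E)
    c=T[:3,3]; r=T[:3,:3]@p
    return c+r*(z-c[2])/r[2]
def proj(P,d,E=None):
    K=np.array(d['camera_matrix']); E=np.array(d['extrinsics']) if E is None else E
    q=E[:3,:3]@np.array(P)+E[:3,3]
    return np.array([K[0,0]*q[0]/-q[2]+K[0,2], K[1,1]*-q[1]/-q[2]+K[1,2]])
def wristT(s,d):
    T=np.eye(4);T[:3,:3]=R.from_quat(s['ee_rot']).as_matrix();T[:3,3]=s['tcp_pos']
    return T@np.array(d['mount'])
E
python3 - <<'E'
from h import *
from rig import vision,manip
d=vision.get_image('top')
f=lambda u,v,z:ray(220+u/6.444-.4,115+v/6.444-.4,d,z)
m=[f(*p,0.006) for p in((98,115),(400,75),(455,470),(147,517))]
for a,b in((3,0),(2,1),(0,1),(3,2)):
    e=m[b]-m[a]; print(np.linalg.norm(e),np.degrees(np.arctan2(e[1],e[0])))
print('mat c',np.mean(m,0))
b=[f(*p,.1875) for p in((258,143),(302,290))]; 
e=b[0]-b[1];print('bar',np.linalg.norm(e),np.degrees(np.arctan2(e[1],e[0])),np.mean(b,0))
s=manip.state();x=R.from_quat(s['ee_rot']).as_matrix();print(x.round(3), s['qpos'])
w=vision.get_image('wrist');print(np.array(w['mount']).round(3))
E
```

```text
0.19820946281964885 6.702014414725285
0.19548515061616398 6.852195088748917
0.14865602997854427 -82.81909987250904
0.14921598638372843 -81.77438690524826
mat c [ 0.55491947 -0.17105274  0.006     ]
bar 0.06335419411804781 15.820264148196653 [ 0.55313303 -0.17106784  0.1875    ]
[[ 0.22   0.975 -0.   ]
 [ 0.975 -0.22   0.   ]
 [ 0.    -0.    -1.   ]] [-1.24350875  0.50747508 -0.23760463  1.50020113  0.12568419  1.1488878
 -0.15480094]
[[ 1.    -0.001 -0.001  0.001]
 [-0.001 -0.963 -0.27  -0.068]
 [-0.001  0.27  -0.963 -0.128]
 [ 0.     0.     0.     1.   ]]
```

```bash
cat > plan.py <<'E'
import sys
from h import *
from rig import manip
# target x y z yaw(deg of tool x) nrows
def st():
    s=manip.state(); M=R.from_quat(s['ee_rot']).as_matrix()
    return s,M,np.degrees(np.arctan2(M[1,0],M[0,0]))
def plan(x,y,z,yaw,n,show=5):
    s,M,y0=st(); p=np.array(s['tcp_pos'])
    tilt=np.degrees(np.arccos(-M[2,2]))
    print('t',round(s['clock'],3),'p',p.round(4),'yaw',round(y0,2),'tilt',round(tilt,2),'w',round(s['grip_width'],4),'F',np.round(s['wrist_force'],1),'T',np.round(s['torque'],2),'q7',round(s['qpos'][6],2))
    # correct rotation fully: target orientation
    c,sn=np.cos(np.radians(yaw)),np.sin(np.radians(yaw))
    Mt=np.array([[c,sn,0],[sn,-c,0],[0,0,-1.]])
    rv=(R.from_matrix(M.T@Mt)).as_rotvec()
    if n<1: return
    tgt=np.array([x,y,z]); d=(tgt-p)/n; Mi=M.copy()
    for i in range(min(n,show)):
        dt=Mi.T@d; print([round(float(v),4) for v in dt],[round(float(v),3) for v in rv/n])
        Mi=Mi@R.from_rotvec(rv/n).as_matrix()
if __name__=='__main__':
    a=[float(v) for v in sys.argv[1:]]
    plan(*a[:4],int(a[4])) if a else plan(0,0,0,0,0)
E
python3 plan.py 0.55 -0.17 0.32 -74.2 17
```

```text
t 0.75 p [0.1375 0.6097 0.2453] yaw 77.29 tilt 0.0 w 0.0854 F [ 0.2 -1.5  0.2] T [ 0.02  0.01 -0.03] q7 -0.15
[-0.0394, 0.0338, -0.0044] [-0.0, -0.0, 0.156]
[-0.0337, 0.0395, -0.0044] [-0.0, -0.0, 0.156]
[-0.0272, 0.0442, -0.0044] [-0.0, -0.0, 0.156]
[-0.02, 0.0479, -0.0044] [-0.0, -0.0, 0.156]
[-0.0123, 0.0504, -0.0044] [-0.0, -0.0, 0.156]
```

Call:
drive_tool([
  [-1,-0.039,0.034,-0.016,0,0,0.156],
  [-1,-0.034,0.04,-0.016,0,0,0.156],
  [-1,-0.027,0.044,-0.016,0,0,0.156],
  [-1,-0.02,0.048,-0.016,0,0,0.156],
  [-1,-0.012,0.05,-0.01,0,0,0.156],
])

```text
clock: 1.38
tcp_pos: [0.2585, 0.3763, 0.3195]
ee_rot: [0.962, 0.272, -0.001, -0.001]
wrist_force: [0.9, 0.0, 0.4]
grip_width: 0.0853
```

```bash
python3 plan.py 0.55 -0.17 0.32 -74.2 13
```

```text
t 1.375 p [0.2585 0.3763 0.3195] yaw 31.58 tilt 0.13 w 0.0853 F [0.9 0.  0.4] T [ 0.02 -0.04 -0.04] q7 -0.47
[-0.0029, 0.0475, -0.0001] [0.0, 0.0, 0.142]
[0.0039, 0.0475, -0.0001] [0.0, 0.0, 0.142]
[0.0105, 0.0465, -0.0001] [0.0, 0.0, 0.142]
[0.017, 0.0445, -0.0001] [0.0, 0.0, 0.142]
[0.0231, 0.0416, -0.0001] [0.0, 0.0, 0.142]
```

Call:
drive_tool([
  [-1,-0.003,0.051,0,0,0,0.152],
  [-1,0.004,0.051,0,0,0,0.152],
  [-1,0.011,0.05,0,0,0,0.152],
  [-1,0.018,0.048,0,0,0,0.152],
  [-1,0.025,0.045,0,0,0,0.152],
])

```text
clock: 2.0
tcp_pos: [0.3748, 0.1389, 0.3214]
ee_rot: [0.993, -0.117, 0.001, -0.003]
wrist_force: [0.3, 0.4, -0.2]
grip_width: 0.0857
```

```bash
python3 plan.py 0.55 -0.17 0.31 -74.2 7
```

```text
t 2.0 p [0.3748 0.1389 0.3214] yaw -13.42 tilt 0.39 w 0.0857 F [ 0.3  0.4 -0.2] T [-0.   -0.04 -0.03] q7 -0.61
[0.0346, 0.0371, 0.0014] [-0.001, 0.0, 0.152]
[0.0398, 0.0315, 0.0015] [-0.001, 0.0, 0.152]
[0.0441, 0.0251, 0.0015] [-0.001, 0.0, 0.152]
[0.0474, 0.0182, 0.0016] [-0.001, 0.0, 0.152]
[0.0496, 0.0108, 0.0016] [-0.001, 0.0, 0.152]
```

Call:
drive_tool([
  [-1,0.035,0.037,0.001,-0.001,0,0.155],
  [-1,0.04,0.032,0.001,-0.001,0,0.155],
  [-1,0.044,0.025,0.001,-0.001,0,0.155],
  [-1,0.047,0.018,0.001,-0.001,0,0.155],
  [-1,0.05,0.011,0.001,-0.001,0,0.155],
])

```text
clock: 2.62
tcp_pos: [0.4997, -0.0915, 0.3175]
ee_rot: [0.87, -0.494, 0.001, -0.003]
wrist_force: [0.6, 0.7, 0.7]
grip_width: 0.0854
```

```bash
python3 plan.py 0.553 -0.17 0.30 -74.2 3
```

```text
t 2.625 p [ 0.4997 -0.0915  0.3175] yaw -59.18 tilt 0.42 w 0.0854 F [0.6 0.7 0.7] T [ 0.01 -0.02 -0.02] q7 -0.69
[0.0316, -0.0018, 0.0058] [-0.002, 0.001, 0.087]
[0.0313, -0.0046, 0.0058] [-0.002, 0.001, 0.087]
[0.0308, -0.0073, 0.0058] [-0.002, 0.001, 0.087]
```

Call:
drive_tool([
  [0,0.032,-0.002,0.005,-0.002,0.001,0.087],
  [0,0.031,-0.005,0.005,-0.002,0.001,0.087],
  [0,0.031,-0.007,0.005,-0.002,0.001,0.087],
  [0,0,0,0,0,0,0],
])

```text
clock: 3.12
tcp_pos: [0.5553, -0.1769, 0.3019]
ee_rot: [0.793, -0.609, 0.001, 0.001]
wrist_force: [-1.0, 0.5, -0.1]
grip_width: 0.0428
```

```bash
python3 plan.py 0.553 -0.17 0.30 -74.2 1
python3 - <<'E'
from h import *
from rig import *
import cv2
s=manip.state(); d=vision.get_image('wrist'); cv2.imwrite('pics/w1.png',d['frame']); T=wristT(s,d)
np.savez('w1.npz',T=T,K=d['camera_matrix'])
for t in('lid','mouth','canister'): print(t,[(round(x['conf'],2),[round(float(v),4) for v in x['position']]) for x in finder.pinpoint('wrist',t)])
E
```

```text
t 3.125 p [ 0.5553 -0.1769  0.3019] yaw -74.99 tilt 0.18 w 0.0428 F [-1.   0.5 -0.1] T [0.01 0.04 0.03] q7 -0.76
[-0.0073, 0.0005, 0.0019] [-0.001, -0.003, -0.014]
lid [(0.62, [0.3568, -0.1588, 0.0008])]
mouth []
canister [(0.68, [0.5965, -0.5449, 0.002])]
```

View pics/w1.png

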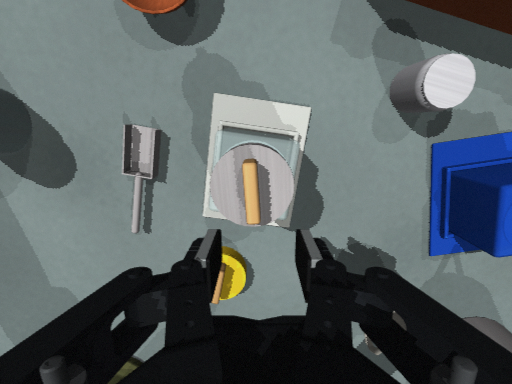

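Run:
```python
import cv2
a=cv2.imread('pics/w1.png')[85:235,190:320]
cv2.imwrite('pics/w1z.png',cv2.resize(a,(520,600),interpolation=cv2.INTER_CUBIC))
```

```text
(no output)
```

View pics/w1z.png

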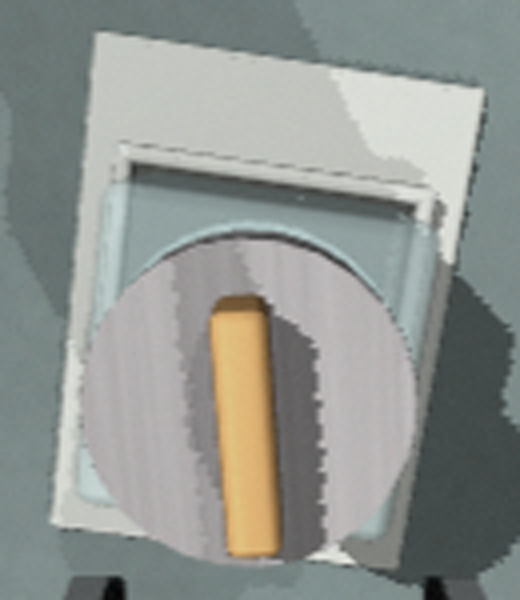

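Run:
```python
from h import *
z=np.load('w1.npz'); d={'camera_matrix':z['K']}; T=z['T']
f=lambda p,h:ray(190+p[0]/4-.4,85+p[1]/4-.4,d,h,T)
b=[f(p,.1875) for p in((211,311),(268,308),(228,556),(280,555))]
ang=lambda a,b:np.degrees(np.arctan2(*(b-a)[[1,0]]))
print(np.round(b,4)); print('bar c',np.mean(b,0),'ang',ang(b[2],b[0]),ang(b[3],b[1]),np.linalg.norm(b[0]-b[2]),np.linalg.norm(b[0]-b[1]))
m=[f(p,.006) for p in((98,33),(485,90),(52,525),(398,568))]
print('mat',np.mean(m,0),ang(m[2],m[0]),ang(m[3],m[1]),ang(m[0],m[1])+90,ang(m[2],m[3])+90,np.linalg.norm(m[0]-m[2]),np.linalg.norm(m[0]-m[1]))
```

```text
[[ 0.5828 -0.1541  0.1875]
 [ 0.5869 -0.1666  0.1875]
 [ 0.5257 -0.1728  0.1875]
 [ 0.5293 -0.185   0.1875]]
bar c [ 0.55617977 -0.16962647  0.1875    ] ang 18.096543869121245 17.742848847932084 0.060061360844636355 0.013055141502349436
mat [ 0.55544526 -0.16991518  0.006     ] 6.832517525895619 7.199143422273996 7.162123604046201 7.44202465244669 0.19708872457775534 0.14711298834880004
```

```bash
python3 plan.py 0.5555 -0.17 0.178 -72.1 4
```

```text
t 3.325 p [ 0.5549 -0.174   0.3029] yaw -74.7 tilt 0.17 w 0.0428 F [-0.9  0.4  0.4] T [-0.02  0.04 -0.02] q7 -0.76
[-0.001, -0.0003, 0.0312] [-0.001, -0.0, -0.011]
[-0.0009, -0.0004, 0.0312] [-0.001, -0.0, -0.011]
[-0.0009, -0.0004, 0.0312] [-0.001, -0.0, -0.011]
[-0.0009, -0.0004, 0.0312] [-0.001, -0.0, -0.011]
```

Call:
drive_tool([
  [0,-0.001,0,0.031,-0.001,0,-0.011],
  [0,-0.001,0,0.031,0,0,-0.011],
  [0,-0.001,0,0.03,0,0,-0.011],
  [0,-0.001,0,0.02,0,0,-0.011],
  [0.3,0,0,0,0,0,0],
], grip_force=20)

```text
clock: 3.95
tcp_pos: [0.5543, -0.1642, 0.1913]
ee_rot: [0.812, -0.584, 0.003, -0.003]
wrist_force: [-0.7, -0.0, 1.0]
grip_width: 0.0299
```

```bash
python3 plan.py 0.5555 -0.17 0.178 -72.1 1
```

```text
t 3.95 p [ 0.5543 -0.1642  0.1913] yaw -71.5 tilt 0.48 w 0.0299 F [-0.7 -0.   1. ] T [-0.01  0.02  0.  ] q7 -0.65
[0.0059, 0.0008, 0.0133] [-0.008, -0.0, 0.01]
```

Call:
drive_tool([
  [0.3,0.006,0.001,0.006,-0.008,0,-0.01],
  [0.3,0,0,0.006,0,0,0],
  [0.3,0,0,0,0,0,0],
])

```text
clock: 4.32
tcp_pos: [0.5565, -0.1704, 0.1813]
ee_rot: [0.815, -0.579, 0.002, -0.001]
wrist_force: [-0.2, -0.8, 0.1]
grip_width: 0.0302
```

```bash
python3 plan.py 0.5555 -0.17 0.178 -72.1 1
```

```text
t 4.325 p [ 0.5565 -0.1704  0.1813] yaw -70.82 tilt 0.22 w 0.0302 F [-0.2 -0.8  0.1] T [ 0.01 -0.06 -0.04] q7 -0.63
[-0.0007, 0.0008, 0.0033] [-0.003, -0.002, 0.022]
```

Call:
drive_tool([
  [0.5,-0.001,0.001,0.004,-0.003,-0.002,0.022],
  [1,0,0,0,0,0,0],
  [1,0,0,0,0,0,0],
  [1,0,0,0,0,0,0],
], grip_force=20)

```text
clock: 4.82
tcp_pos: [0.5551, -0.1698, 0.1773]
ee_rot: [0.808, -0.589, 0.0, -0.0]
wrist_force: [0.3, 0.1, -1.7]
grip_width: 0.013
```

```bash
python3 plan.py 0.5555 -0.17 0.178 -18 5
```

```text
t 4.825 p [ 0.5551 -0.1698  0.1773] yaw -72.18 tilt 0.02 w 0.013 F [ 0.3  0.1 -1.7] T [-0.04 -0.04  0.04] q7 -0.65
[0.0001, -0.0001, -0.0001] [-0.0, -0.0, -0.189]
[0.0001, -0.0, -0.0001] [-0.0, -0.0, -0.189]
[0.0001, -0.0, -0.0001] [-0.0, -0.0, -0.189]
[0.0001, -0.0, -0.0001] [-0.0, -0.0, -0.189]
[0.0001, -0.0, -0.0001] [-0.0, -0.0, -0.189]
```

Call:
drive_tool([
  [1,0,0,0,0,0,-0.1],
  [1,0,0,0,0,0,-0.1],
  [1,0,0,0,0,0,-0.1],
  [1,0,0,0,0,0,-0.1],
  [1,0,0,0,0,0,-0.1],
])

```text
clock: 5.45
tcp_pos: [0.555, -0.1693, 0.1772]
ee_rot: [0.932, -0.363, -0.0, -0.0]
wrist_force: [0.9, -0.6, -1.7]
grip_width: 0.0133
```

```bash
python3 plan.py 0.5555 -0.17 0.177 -18 4
```

```text
t 5.45 p [ 0.555  -0.1693  0.1772] yaw -42.63 tilt 0.03 w 0.0133 F [ 0.9 -0.6 -1.7] T [-0.03  0.03 -0.03] q7 -0.23
[0.0002, 0.0, 0.0001] [-0.0, 0.0, -0.107]
[0.0002, 0.0001, 0.0001] [-0.0, 0.0, -0.107]
[0.0002, 0.0001, 0.0001] [-0.0, 0.0, -0.107]
[0.0002, 0.0001, 0.0001] [-0.0, 0.0, -0.107]
```

Then turn to A≈65 and release so it can drop.

Call:
drive_tool([
  [1,0,0,0,0,0,-0.105],
  [1,0,0,0,0,0,-0.105],
  [1,0,0,0,0,0,-0.105],
  [1,0,0,0,0,0,-0.09],
  [1,0,0,0,0,0,0],
])

```text
clock: 6.08
tcp_pos: [0.5546, -0.1696, 0.1772]
ee_rot: [0.987, -0.162, -0.0, -0.0]
wrist_force: [1.0, -0.3, -1.0]
grip_width: 0.0137
```

```bash
python3 plan.py 0.5555 -0.17 0.177 -18 1
```

```text
t 6.075 p [ 0.5546 -0.1696  0.1772] yaw -18.68 tilt 0.05 w 0.0137 F [ 1.  -0.3 -1. ] T [-0.   -0.02 -0.02] q7 0.12
[0.0009, 0.0001, 0.0002] [-0.0, 0.001, -0.012]
```

Call:
drive_tool([
  [0.4,0,0,0,0,0,0],
  [0.4,0,0,0,0,0,0],
  [0.4,0,0,0,0,0,0],
])

```text
clock: 6.45
tcp_pos: [0.5549, -0.1698, 0.1776]
ee_rot: [0.986, -0.164, 0.0, 0.0]
wrist_force: [0.1, -0.5, 0.7]
grip_width: 0.0259
```

```bash
python3 plan.py
python3 - <<'E'
from h import *
from rig import *
import cv2
s=manip.state(); d=vision.get_image('wrist'); cv2.imwrite('pics/w2.png',cv2.resize(d['frame'],(800,600))); T=wristT(s,d)
np.savez('w2.npz',T=T,K=d['camera_matrix'])
d=vision.get_image('scene'); cv2.imwrite('pics/s2.png',cv2.resize(d['frame'][150:250,170:290],(720,600),interpolation=cv2.INTER_CUBIC))
for c in('wrist','scene'): print([(round(x['conf'],2),[round(float(v),4) for v in x['position']]) for x in finder.pinpoint(c,'lid')])
E
```

```text
t 6.45 p [ 0.5549 -0.1698  0.1776] yaw -18.91 tilt 0.0 w 0.0259 F [ 0.1 -0.5  0.7] T [ 0.01  0.03 -0.02] q7 0.11
[(0.83, [0.5515, -0.1682, 0.1174]), (0.69, [0.3599, -0.1587, -0.0001])]
[(0.74, [0.5561, -0.1695, 0.1125]), (0.58, [0.3558, -0.1628, 0.0002])]
```

View pics/w2.png

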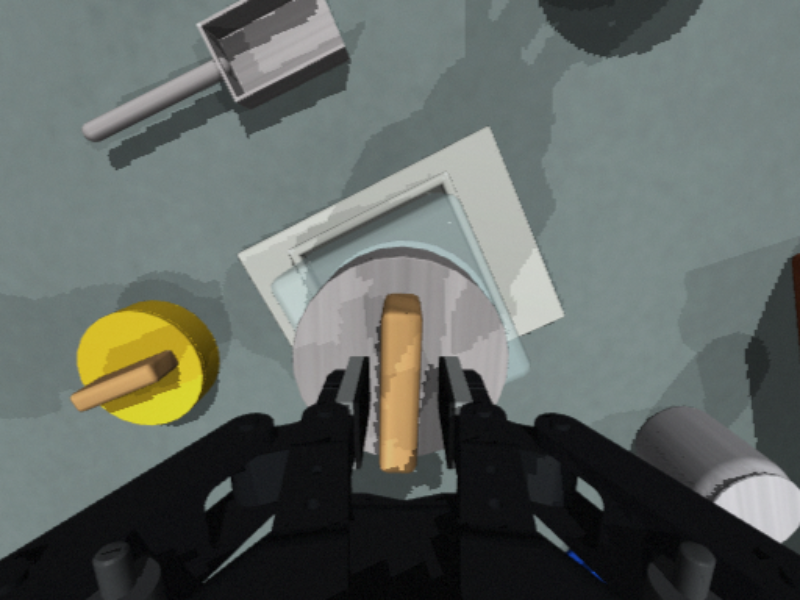

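View pics/s2.png

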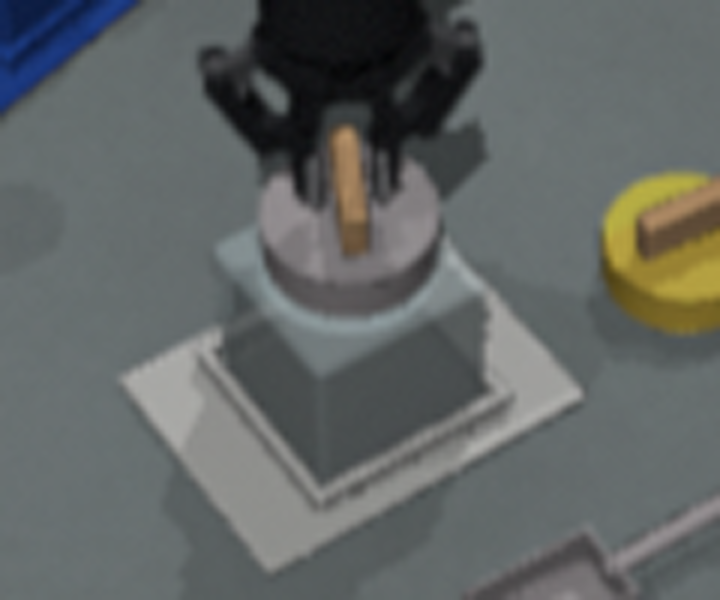

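Call:
drive_tool([
  [0.4,0.0,0,0.006,0,0,0],
  [0.4,0,0,0.005,0,0,0],
  [0.7,0,0,0,0,0,0],
  [1,0,0,0,0,0,0],
  [1,0,0,0,0,0,0],
], grip_force=20)

```text
clock: 7.28
tcp_pos: [0.5546, -0.1697, 0.1654]
ee_rot: [0.986, -0.164, -0.0, -0.0]
wrist_force: [0.0, -0.1, -0.1]
grip_width: 0.0134
```

```bash
python3 plan.py 0.5555 -0.17 0.166 -85.9 10
```

```text
t 7.275 p [ 0.5546 -0.1697  0.1654] yaw -18.89 tilt 0.05 w 0.0134 F [ 0.  -0.1 -0.1] T [ 0.04  0.01 -0.04] q7 0.12
[0.0001, 0.0, -0.0001] [0.0, 0.0, 0.117]
[0.0001, -0.0, -0.0001] [0.0, 0.0, 0.117]
[0.0001, -0.0, -0.0001] [0.0, 0.0, 0.117]
[0.0001, -0.0, -0.0001] [0.0, 0.0, 0.117]
[0.0001, -0.0, -0.0001] [0.0, 0.0, 0.117]
```

Call:
drive_tool([
  [1,0,0,0.0005,0,0,0.1],
  [1,0,0,0.0005,0,0,0.1],
  [1,0,0,0.0005,0,0,0.1],
  [1,0,0,0.0005,0,0,0.1],
  [1,0,0,0.0005,0,0,0.1],
])

```text
clock: 7.9
tcp_pos: [0.5553, -0.1702, 0.164]
ee_rot: [0.912, -0.41, 0.001, -0.0]
wrist_force: [0.4, -0.6, -0.4]
grip_width: 0.0137
```

```bash
python3 plan.py 0.5555 -0.17 0.163 -85.9 7
```

```text
t 7.9 p [ 0.5553 -0.1702  0.164 ] yaw -48.4 tilt 0.09 w 0.0137 F [ 0.4 -0.6 -0.4] T [-0.02  0.07  0.03] q7 -0.3
[0.0, -0.0, 0.0001] [-0.0, -0.0, 0.094]
[-0.0, -0.0, 0.0001] [-0.0, -0.0, 0.094]
[-0.0, -0.0, 0.0001] [-0.0, -0.0, 0.094]
[-0.0, -0.0, 0.0001] [-0.0, -0.0, 0.094]
[-0.0, -0.0, 0.0001] [-0.0, -0.0, 0.094]
```

Call:
drive_tool([
  [1,0,0,0.0005,0,0,0.1],
  [1,0,0,0.0005,0,0,0.1],
  [1,0,0,0.0005,0,0,0.1],
  [1,0,0,0.0005,0,0,0.1],
  [1,0,0,0.0005,0,0,0.1],
])

```text
clock: 8.52
tcp_pos: [0.5552, -0.1703, 0.162]
ee_rot: [0.777, -0.629, 0.001, -0.0]
wrist_force: [-0.9, -0.8, 2.2]
grip_width: 0.0138
```

```bash
python3 plan.py 0.5555 -0.17 0.162 -85.9 2
```

```text
t 8.525 p [ 0.5552 -0.1703  0.162 ] yaw -77.98 tilt 0.11 w 0.0138 F [-0.9 -0.8  2.2] T [-0.19  0.33  0.04] q7 -0.71
[-0.0001, -0.0002, 0.0] [-0.001, -0.0, 0.069]
[-0.0002, -0.0002, 0.0] [-0.001, -0.0, 0.069]
```

Call:
drive_tool([
  [1,0,0,0.0003,0,0,0.05],
  [1,0,0,0.0003,0,0,0.05],
  [1,0,0,0.0003,0,0,0.05],
  [1,0,0,0,0,0,0.03],
])

```text
clock: 9.02
tcp_pos: [0.5559, -0.1704, 0.1621]
ee_rot: [0.716, -0.698, 0.002, -0.001]
wrist_force: [-0.3, -0.5, -2.2]
grip_width: 0.0138
```

```bash
python3 plan.py 0.5555 -0.17 0.162 -85.9 1
```

```text
t 9.025 p [ 0.5559 -0.1704  0.1621] yaw -88.54 tilt 0.22 w 0.0138 F [-0.3 -0.5 -2.2] T [-0.31  0.15  0.77] q7 -0.86
[-0.0004, 0.0004, 0.0001] [-0.003, -0.002, -0.046]
```

Call:
drive_tool([
  [1,0,0,0,0,0,0.02],
  [0.4,0,0,0,0,0,0],
  [0.4,0,0,0,0,0,0],
  [0.4,0,0,0,0,0,0],
])

```text
clock: 9.52
tcp_pos: [0.5558, -0.1706, 0.1622]
ee_rot: [0.709, -0.706, 0.002, -0.001]
wrist_force: [0.9, 0.5, 0.4]
grip_width: 0.0257
```

```bash
python3 plan.py
python3 - <<'E'
from h import *
from rig import *
import cv2
s=manip.state(); d=vision.get_image('wrist'); cv2.imwrite('pics/w3.png',cv2.resize(d['frame'],(800,600))); T=wristT(s,d)
np.savez('w3.npz',T=T,K=d['camera_matrix'])
for c in('wrist',): print([(round(x['conf'],2),[round(float(v),4) for v in x['position']]) for x in finder.pinpoint(c,'lid')])
E
```

```text
t 9.525 p [ 0.5558 -0.1706  0.1622] yaw -89.74 tilt 0.22 w 0.0257 F [0.9 0.5 0.4] T [-0.   -0.01  0.02] q7 -0.88
[(0.76, [0.3571, -0.1573, -0.001]), (0.64, [0.553, -0.1717, 0.1147])]
```

View pics/w3.png

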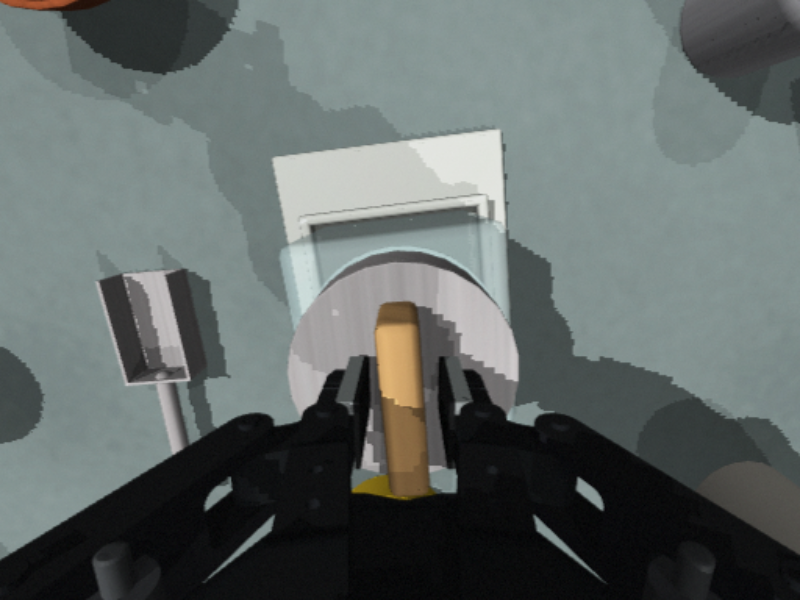

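```bash
python3 plan.py 0.5555 -0.17 0.26 -89 3;python3 - <<'E'
from h import *
z=np.load('w3.npz'); d={'camera_matrix':z['K']}; T=z['T']
f=lambda p,h:ray(p[0]*.64-.2,p[1]*.64-.2,d,h,T)
ang=lambda a,b:np.degrees(np.arctan2(*(b-a)[[1,0]]))
for h in(.174,):
  b=[f(p,h) for p in((377,335),(418,332),(392,490),(428,490))]
  print(np.mean(b,0),ang(b[2],b[0]),ang(b[3],b[1]),np.linalg.norm(b[0]-b[1]))
E
```

```text
t 9.625 p [ 0.5558 -0.1706  0.1622] yaw -89.73 tilt 0.21 w 0.0257 F [-0.5  0.1 -1.3] T [ 0.03  0.07 -0.02] q7 -0.88
[-0.0002, -0.0, -0.0326] [-0.001, -0.001, -0.004]
[-0.0002, 0.0, -0.0326] [-0.001, -0.001, -0.004]
[-0.0002, 0.0001, -0.0326] [-0.001, -0.001, -0.004]
[ 0.55593371 -0.17005784  0.174     ] 4.547712115286292 4.261042869311147 0.012175082625974018
```

Call:
drive_tool([
  [0,0,0,0,0,0,0],
  [0,0,0,-0.01,0,0,0],
  [0,0,0,-0.035,0,0,0],
  [0,0,0,-0.045,0,0,0],
  [0,0,0,-0.045,0,0,0],
])

```text
clock: 10.25
tcp_pos: [0.5538, -0.1698, 0.2996]
ee_rot: [0.708, -0.706, -0.001, 0.001]
wrist_force: [0.0, 0.2, -0.3]
grip_width: 0.0425
```

Call:
drive_tool([
  [0,0,0,-0.02,0,0,0],
  [0,0,0,0,0,0,0],
  [0,0,0,0,0,0,0],
])

```text
clock: 10.62
tcp_pos: [0.5544, -0.1709, 0.3246]
ee_rot: [0.708, -0.706, 0.002, -0.001]
wrist_force: [0.0, -0.0, 0.3]
grip_width: 0.0427
```

```bash
python3 plan.py
python3 - <<'E'
from h import *
from rig import *
import cv2
s=manip.state(); d=vision.get_image('wrist'); cv2.imwrite('pics/w4.png',cv2.resize(d['frame'][60:300,150:370],(550,600),interpolation=cv2.INTER_CUBIC)); T=wristT(s,d)
np.savez('w4.npz',T=T,K=d['camera_matrix'])
vision.get_image('top');vision.get_image('scene')
for c in('wrist','scene','top'):
  for t in('lid','jar'): print(c,t,[(round(x['conf'],2),[round(float(v),4) for v in x['position']]) for x in finder.pinpoint(c,t)])
E
```

```text
t 10.625 p [ 0.5544 -0.1709  0.3246] yaw -89.83 tilt 0.26 w 0.0427 F [ 0.  -0.   0.3] T [-0.07 -0.02 -0.  ] q7 -0.99
wrist lid [(0.83, [0.3586, -0.1595, -0.0024]), (0.68, [0.5562, -0.1697, 0.1144])]
wrist jar [(0.84, [0.52, 0.232, -0.0032])]
scene lid [(0.77, [0.5552, -0.171, 0.108]), (0.67, [0.3547, -0.1628, 0.0001])]
scene jar [(0.78, [0.5163, 0.2289, -0.0025])]
top lid [(0.57, [0.5591, -0.1659, 0.1152])]
top jar [(0.91, [0.5167, 0.2276, -0.0027])]
```

View pics/w4.png

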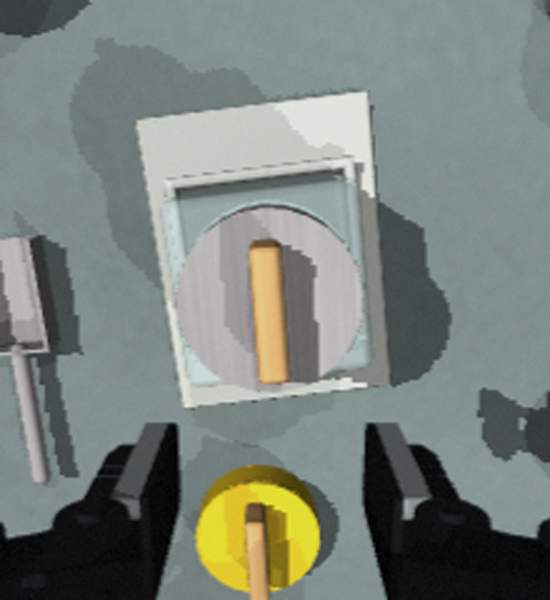

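```bash
python3 -c "
from rig import ticket
print(ticket.hand_in())"
```

```text
the job is handed in; nothing more can be done
None
```

The lid is screwed fully home on the square glass canister, released, and the job is handed in at about 10.8 s of the 35 s allowed.

**What I did:**
- I gripped the bar at 20 N and turned it anticlockwise from A ≈ 11° to about 64°.
- I slackened the fingers there and the lid dropped to about 117.4 mm.
- I gripped it again, screwed it clockwise while following it down, and stopped when the wrist moment rose to about 0.8 N m at the hard stop.
- I then opened the fingers and rose clear, about 16 cm above the home grip height.

**Last checks:**
- **Lid angle:** the wrist camera put the bar at A ≈ -2.7°, which matches the stop at about -3°.
- **Lid height:** the wrist and top cameras gave 114.4 and 115.2 mm, against 114 mm for home. The scene camera gave 108 mm, which disagrees; that camera also read about 5 mm low earlier.
- **Jar:** its measured position had not changed beyond the measuring error of a few mm.
- **Robot:** the wrist force was about zero after release, with nothing touched.

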